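# Park the spring plunger of a walnut bar box and open its drawer

### The job

The drawer of the walnut box is locked by the spring plunger on its top. Pull the steel T-knob up, turn it clockwise (seen from above) until you feel its stop, let it down into its rest notch so that it stays up by itself when you let go, then pull the drawer at least 6 cm open by its bar handle and let go. Do not force the knob: the brass collar must not be wrenched round or pulled out of the wood, and the glassware, jigger and pourer must be left where they stand.

Things in the scene. Friction and masses are not known exactly. Their poses are not given: they have to be found in the camera images.
- humidor: Fixed walnut box 200 (x) x 280 (y) x 85 mm high, flat top with a flush lid panel; origin at the centre of its underside; its -x face (towards the robot) carries the drawer, its own yaw varies.
- tknob: Steel T-knob of the spring plunger, upright on the box top, 65 mm to -x and 65 mm to +y of the box centre. Grip bar 42 mm long (its own x), 12 mm thick, 22 mm tall, top 52 mm above the origin, on an 11 mm stem. The origin lies on the plunger axis, at box top level while locked; the bar is then parallel to the box's x, red dot towards the robot. Take it from above across its thickness.
- tknob_grip (a point): Centre of the T-knob's grip bar, 41 mm above the box top while locked; axes as tknob.
- plunger_lift (a joint): How far the T-knob is pulled up (m): 0 = pin down, drawer locked; it turns only from 13 mm up; hard stop at 17 mm. The spring pulls down with 6 N at 0 and about 13 N at 13 mm. Parked in the rest notch it reads about 8 mm; the pin is clear of the drawer above 6 mm.
- plunger_turn (a joint): Clockwise turn of the T-knob seen from above (rad), 0 = locked. Hidden in the collar a ledge leads to the rest notch, 4 mm deep; past it is a stop. Notch differs from box to box: mid at 0.85 to 1.35, unseen, play 0.06 either side (at the stop it is still above the notch). Let down short of it, the knob lies on the ledge (lift about 12 mm): not parked. Up to the stop it turns with under 0.15 N m.
- collar_rim (a point): Point on the rim of the brass collar around the T-knob's stem: collar 46 mm across, standing 8 mm above the box top; the point is 22 mm from the plunger axis towards -x of the box, at the collar's upper face. The collar is a press fit: about 0.6 N m on the knob against the stop turns it, about 35 N upward beyond the spring stop pulls it out.
- drawer (a joint): How far the drawer is pulled out towards the box's -x (m): 0 = shut, 0.09 = fully out. It slides with about 2 N when unlocked and stays where it is left.
- drawer_handle (a point): Middle of the drawer's steel bar handle: a 10 mm thick bar 90 mm long along the box's y, 38 mm out from the drawer front, 27 mm below the box top, on the box's -y half; axes as the box.
- tumbler: Short glass tumbler, 80 mm across, 85 mm high, beside the box; origin at the centre of its underside.
- decanter: Empty glass decanter, 104 mm across, 216 mm high, origin at the centre of its underside.
- jigger: Stainless double jigger, 46 mm across, 80 mm high, origin at the centre of its underside.
- pourer: Glass pourer spout standing on its cork, 32 mm across, 79 mm high, origin at the centre of its underside.

How it is judged:
On the way, in this order (a step that is already met when the one before it is completed fails the run):
1. the T-knob rests in its notch, pulled up and turned, with the fingers off it (value of joint plunger_lift between 0.0065 and 0.01 m and value of joint plunger_turn above 0.6 rad and contact force between the fingers and tknob below 0.1 N), for 0.3 s.
2. the drawer is pulled at least 60 mm open (value of joint drawer above 0.06 m), for 0.2 s.
At the end, for the whole second after the job is handed in: The T-knob stays by itself in its rest notch (lift 6.5 to 10 mm, turned more than 0.6 rad) and the drawer is at rest at least 60 mm open; the collar rim point has moved by no more than 3 mm and the bystanders by no more than 15 mm (value of joint plunger_lift between 0.0065 and 0.01 m and value of joint plunger_turn above 0.6 rad and value of joint drawer above 0.06 m and velocity of joint drawer between -0.01 and 0.01 m/s); the robot touches nothing.
It fails at once if the brass collar is wrenched round or pulled up: its rim point moves by more than 3 mm (distance of collar_rim from where it was at the start of the episode above 0.003 m).
It fails at once if tumbler, decanter, jigger or pourer is moved by more than 15 mm or tipped (distance of any of tumbler, decanter, jigger, pourer from where it was at the start of the episode above 0.015 m or angle between any of tumbler, decanter, jigger, pourer's own z axis and vertical above 0.4 rad).
It also fails if it takes over 72 s, if anything falls off the work surface, if the arm or the gripper's body presses on something with over 40 N, if the wrist force passes 120 N, or if a joint passes its speed limit or range.

### The arm

A 6-joint arm with a two-finger parallel gripper is mounted at the origin on the work surface. World frame = base frame: x ahead of the robot, y to its left, z up, the work surface at z = 0. Lengths are in m, angles in rad, forces in N, time in s.
With the tool pointing down it reaches from about 0.3 to 0.85 m from the base axis. Payload 5.4 kg.
Tool frame: the origin (TCP) lies between the finger pads; the fingertips stand 25 mm ahead of it and the grasp point (between the pads) lies 6 mm ahead of it (tip_reach is the z of the fingertips in the tool frame, in m); z points along the fingers, y is the direction in which the jaws open and shut (so a half turn about z gives the same grasp; the last joint's range is limited). The gripper opens to 85 mm and grips with 20 to 120 N. Pads are 22 mm wide; open, the fingers measure 114 mm over their backs; the gripper's body (76 mm by 85 mm) begins 54 mm behind the grasp point. The pads swing forward as they close: fully open they stand 13 mm farther back than shut.
Start: joints at [1.08, 0.158, 1.597, -0, 1.386, -0.21], TCP at [0.159, 0.552, 0.256] pointing down, gripper open.
Joint ranges: [-2.91, 2.91], [-0.94, 2.29], [0.18, 2.7], [-1.29, 4.43], [0.17, 2.64], [-3, 3]. Speed limits (rad/s): [2.57, 2.57, 3.14, 3.14, 3.14, 3.14].

### API

Orientations are given as a rotation vector (axis times angle).
In Python, from workcell import * gives the robot as it stands.
- The arm moves only by the tool send_rows, never from a script. Its argument "increments" is a list of rows, each a list of 7 numbers: the opening, from -1 (shut) to 1 (fully open), then the shift along the tool's x, y, z in cm, then the turn, a rotation vector about the tool's x, y, z in degrees. In form: [[jaw, x, y, z, wx, wy, wz], ...]. A call has 1 to 8 rows; each row shifts and turns the pose as measured when the row begins, along the tool's axes as they then stand; what a row does not reach is not made up. A row lasts 1/10 s, in which the tool goes at most 50 mm and 8.59 degrees, less where a joint would pass 70% of its speed; a pose out of reach is approached as far as the arm can. A call is refused whole if a number of a shift passes 5 or a number of a turn 8.59, either way. A call with a gripper value outside its range is refused whole. The fingers move at their own pace and stop on an object; "squeeze" is the grip in N (left out, the last holds). Time passes only in rows, so rows that do not move let the fingers close. It gives the time, the measured TCP pose, the force and the opening at its end, in the units of the state.
- state(): the state, without advancing time (a new reading comes with each control period).
- capture(name): name is "scene" or "top" or "wrist"; returns the picture (420x560x3 uint8, red, green, blue); there is no depth.
- camera_info(name): a dict with "mtx" (3x3 intrinsics, pixels), "k1" (the pictures are not rectified: a ray, as slopes to the right and down, at radius r is drawn at 1 + k1 r^2 times it, then the intrinsics apply), "rvec" (rotation vector, rad) and "tvec" (3), from world to camera coordinates, as OpenCV has them; the wrist camera has in their place "hand_eye" (4x4, takes a point from camera to tool coordinates, whose origin is the TCP and whose axes are the flange's). Camera axes: x right, y down, z forward; pixel columns grow to the right and rows downward; lengths in m; the calibration is good to about 2 mm. A picture is of the moment at which its call begins: read the wrist's pose just before it. camera_info takes no time and is no camera call.
- close_job(): hands the job in, once; it reports no verdict.
The state is a dict: "t": time; "joint_pos": joint angles; "joint_vel": joint speeds; "joint_torque": joint torques, N m; "tool_pos": TCP position; "eef_rot": TCP orientation; "force": force on the tool from outside, world axes, zero at the start; "moment": the same for the moment, N m; "opening": finger opening in m.
Only numpy, scipy, OpenCV 4.12 (cv2) and the standard library are available. Lean on these libraries where they do the work, as an engineer would, in place of code of your own. Each camera call takes 0.05 s, during which the arm holds its last target.

## Working session

There is one attempt and no reset: what is moved stays moved. The work goes in short steps, Python scripts to look and compute and a tool call to move; the robot and the scene stay as the last step left them, time stands still between calls to the robot, and variables do not carry over. Pictures are saved under pics/ and viewed, and the job is handed in when it is done.

Besides the shell and the picture viewer there is one more tool, called as name(argument=value, ...) on one line, values as JSON. send_rows: Moves the arm, as the interface text tells. Its arguments: {"type":"object","properties":{"increments":{"type":"array","items":{"type":"array","items":{"type":"number"}}},"squeeze":{"type":"number"}},"required":["increments"]}

```bash
ls; mkdir -p pics
python3 - <<'E'
from workcell import *
import cv2
print(state())
for n in ["scene","top","wrist"]:
    im=capture(n); cv2.imwrite(f"pics/{n}0.png",im[:,:,::-1]); print(n,camera_info(n))
E
```

```text
pics
{'t': 0.0, 'joint_pos': array([ 1.07990377e+00,  1.59069049e-01,  1.59826689e+00, -1.79624558e-06,
        1.38615314e+00, -2.10119119e-01]), 'joint_vel': array([ 0.00049302,  0.00029637,  0.00029341, -0.00129504, -0.00109029,
       -0.00130145]), 'joint_torque': array([-9.82743877e-04, -3.96002948e+01, -3.31426799e+01, -2.88997899e-04,
        8.34652543e-03, -1.94560766e-05]), 'tool_pos': array([0.1590955 , 0.55197391, 0.25528824]), 'eef_rot': array([-4.39499045e-01, -3.11004124e+00,  2.79815377e-03]), 'force': array([-1.15855875,  0.08399635, -0.17445552]), 'moment': array([-0.01672364,  0.06753464,  0.04003666]), 'opening': 0.08557975302366624}
scene {'mtx': array([[424.11293118,   0.        , 280.25991355],
       [  0.        , 424.11293118, 201.21267592],
       [  0.        ,   0.        ,   1.        ]]), 'k1': -0.03130118333687732, 'rvec': array([ 2.09781855,  0.85505592, -0.43500906]), 'tvec': array([-0.47809938, -0.1689702 ,  1.27027133])}
top {'mtx': array([[430.35452542,   0.        , 273.24472536],
       [  0.        , 430.35452542, 205.6300626 ],
       [  0.        ,   0.        ,   1.        ]]), 'k1': 0.04002740385129879, 'rvec': array([ 2.18283128, -2.15747831,  0.1210048 ]), 'tvec': array([0.04148121, 0.63675818, 1.07648082])}
wrist {'mtx': array([[303.21858527,   0.        , 285.24141832],
       [  0.        , 303.21858527, 210.67146321],
       [  0.        ,   0.        ,   1.        ]]), 'k1': -0.05312399059900447, 'hand_eye': array([[ 9.21857295e-05, -9.64846941e-01, -2.62812427e-01,
         6.64980993e-02],
       [ 9.99999264e-01,  4.06919117e-04, -1.14313089e-03,
        -6.24550542e-04],
       [ 1.20988974e-03, -2.62812128e-01,  9.64846268e-01,
        -1.17324930e-01],
       [ 0.00000000e+00,  0.00000000e+00,  0.00000000e+00,
         1.00000000e+00]])}
```

View pics/scene0.png

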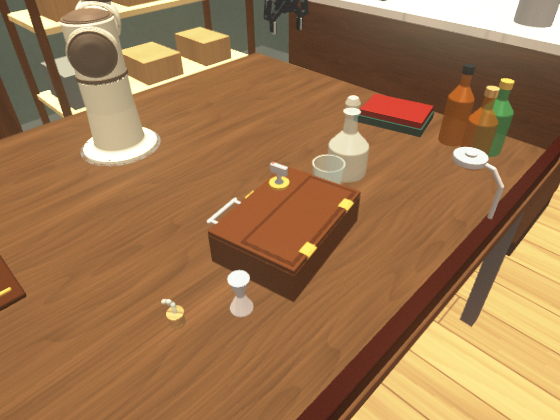

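View pics/top0.png

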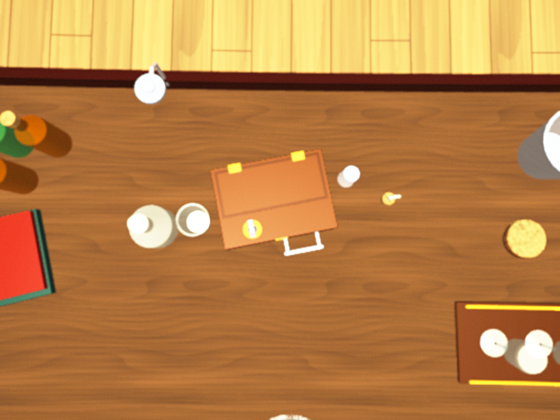

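View pics/wrist0.png

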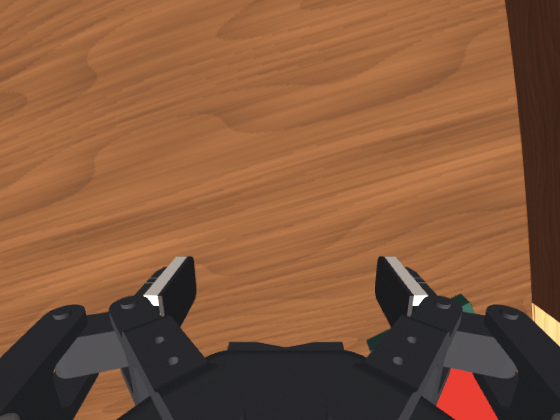

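The top view shows the box around (273,200), knob and collar near (252,229), handle near (303,247), tumbler (193,220), decanter (150,226), jigger (348,176) and pourer (390,198). I'll enlarge it.

```bash
cat > h.py <<'E'
import numpy as np, cv2
from scipy.spatial.transform import Rotation as R
def ray(ci,uv,T=None):
    K=ci["mtx"]; p=np.array([(uv[0]-K[0,2])/K[0,0],(uv[1]-K[1,2])/K[1,1]])
    r=np.linalg.norm(p); q=p.copy()
    for _ in range(20): q=p/(1+ci["k1"]*(q@q))
    d=np.array([q[0],q[1],1.])
    if T is None:
        Rm=cv2.Rodrigues(ci["rvec"])[0]; return -Rm.T@ci["tvec"], Rm.T@d
    M=T@ci["hand_eye"]; return M[:3,3], M[:3,:3]@d
def atz(ci,uv,z,T=None):
    o,d=ray(ci,uv,T); return o+d*(z-o[2])/d[2]
def proj(ci,P,T=None):
    if T is None: c=cv2.Rodrigues(ci["rvec"])[0]@P+ci["tvec"]
    else:
        M=np.linalg.inv(T@ci["hand_eye"]); c=M[:3,:3]@P+M[:3,3]
    q=c[:2]/c[2]; q=q*(1+ci["k1"]*(q@q)); K=ci["mtx"]; return q*K[0,0]+K[:2,2]
def toolT(s):
    T=np.eye(4); T[:3,:3]=R.from_rotvec(s["eef_rot"]).as_matrix(); T[:3,3]=s["tool_pos"]; return T
def crop(im,x0,y0,x1,y1,k,name):
    cv2.imwrite(name,cv2.resize(im[y0:y1,x0:x1,::-1],None,fx=k,fy=k,interpolation=cv2.INTER_CUBIC))
E
python3 - <<'E'
from h import *
im=cv2.imread("pics/top0.png")[:,:,::-1]; crop(im,200,140,360,260,5,"pics/topc.png")
from workcell import *
ci=camera_info("top")
for uv in [(0,0),(560,0),(273,205),(280,420)]: print(atz(ci,uv,0))
E
```

```text
[1.19259527 0.79746923 0.        ]
[ 1.21522274 -0.72981424  0.        ]
[0.6414364  0.04940161 0.        ]
[0.10081415 0.02572851 0.        ]
```

View pics/topc.png

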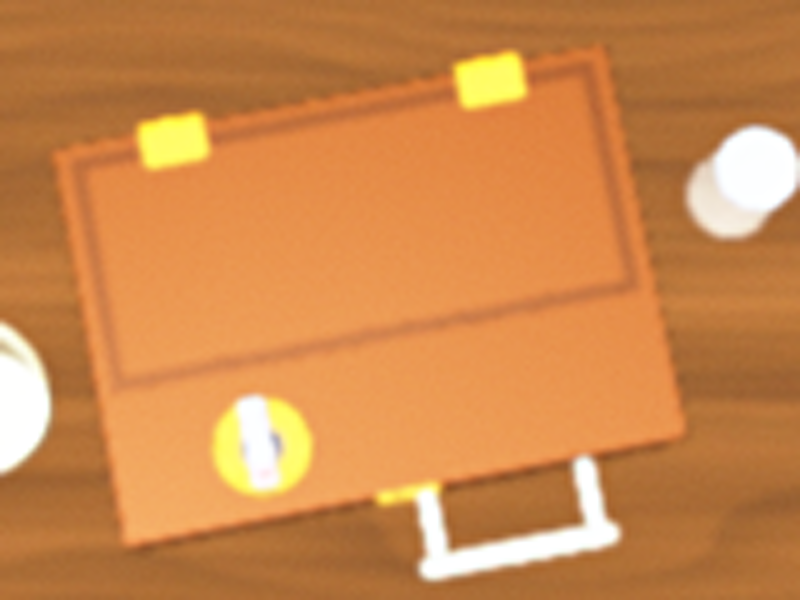

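Run:
```python
from h import *
from workcell import *
ci=camera_info("top")
f=lambda u,v:(200+(u+.0)/5,140+(v)/5)
C=[atz(ci,f(*p),.085) for p in [(55,153),(605,47),(685,435),(125,545)]]
C=np.array(C);print(C, C.mean(0))
print([np.linalg.norm(C[i]-C[(i+1)%4]) for i in range(4)])
for a,b in[(1,0),(2,3)]:
    d=C[b]-C[a];print("yaw",np.degrees(np.arctan2(-d[0],d[1])))
for a,b in[(3,0),(2,1)]:
    d=C[b]-C[a];print("yaw",np.degrees(np.arctan2(d[1],d[0])))
a=atz(ci,f(250,397),.137);b=atz(ci,f(265,488),.137);print("knob",a,b,(a+b)/2,np.degrees(np.arctan2(*(a-b)[1::-1])))
print("collar",atz(ci,f(262,446),.093))
a=atz(ci,f(432,568),.063);b=atz(ci,f(608,533),.063);print("handle",a,b,(a+b)/2)
yaw=np.radians(9.0)
for y in (9,10,11,12):
  Rm=R.from_euler('z',y,degrees=True).as_matrix(); c=C.mean(0)
  print(y,c+Rm@[-.065,.065,.041])
tz=dict(tumbler=((193,220),.085))
print("tumbler c",atz(ci,(193,220),.06),"dec",atz(ci,(152,227),.06),"jig",atz(ci,(348,177),.04),"pour",atz(ci,(388,199),.0))
```

```text
[[ 0.7160814   0.20421     0.085     ]
 [ 0.77309014 -0.06818991  0.085     ]
 [ 0.58010171 -0.10730822  0.085     ]
 [ 0.52346119  0.16516018  0.085     ]] [0.64818361 0.04846801 0.085     ]
[np.float64(0.2783014624995418), np.float64(0.1969131196275973), np.float64(0.27829332960878533), np.float64(0.19653863428932905)]
yaw 11.820440945738689
yaw 11.743350221691518
yaw 11.460233366184905
yaw 11.458478640374404
knob [0.59239692 0.10323234 0.137     ] [0.55022342 0.09555685 0.137     ] [0.57131017 0.0993946  0.137     ] 10.31481885377919
collar [0.57186459 0.09912917 0.093     ]
handle [0.51388322 0.01510497 0.063     ] [ 0.53219486 -0.07221474  0.063     ] [ 0.52303904 -0.02855488  0.063     ]
9 [0.57381563 0.10249951 0.126     ]
10 [0.57288398 0.10119338 0.126     ]
11 [0.57197526 0.09987119 0.126     ]
12 [0.57108976 0.09853335 0.126     ]
tumbler c [0.59486103 0.24935862 0.06      ] dec [0.576259   0.35045246 0.06      ] jig [ 0.71216093 -0.14315145  0.04      ] pour [ 0.66115731 -0.25614107  0.        ]
```

```bash
cat > plan.py <<'E'
from h import *
from workcell import *
import sys
def plan(target,yaw_deg,show=True):
    s=state();T=toolT(s);Rm=T[:3,:3]
    ax=np.degrees(np.arctan2(Rm[1,0],Rm[0,0]))
    # tool x target heading yaw, z down
    y=np.radians(yaw_deg);Rt=np.array([[np.cos(y),np.sin(y),0],[np.sin(y),-np.cos(y),0],[0,0,-1.]])
    d=Rm.T@(np.array(target)-T[:3,3])*100
    w=R.from_matrix(Rm.T@Rt).as_rotvec(degrees=True)
    print("t",s["t"],"pos",s["tool_pos"].round(4),"xhead",round(ax,2),"q6",s["joint_pos"][5].round(3),"F",s["force"].round(1),"M",s["moment"].round(3),"op",round(s["opening"],4))
    print("dtool cm",d.round(2),"w deg",w.round(2))
if __name__=="__main__": plan([float(v) for v in sys.argv[1:4]],float(sys.argv[4]))
E
python3 plan.py .5715 .0993 .25 -168.4;python3 plan.py .5715 .0993 .25 11.6
```

```text
t 0.15 pos [0.1591 0.5521 0.2555] xhead 163.91 q6 -0.21 F [-0.2 -0.6 -0.3] M [ 0.004 -0.04  -0.099] op 0.0856
dtool cm [-52.17 -32.08   0.58] w deg [ -0.08  -0.04 -27.69]
t 0.15 pos [0.1591 0.5521 0.2555] xhead 163.91 q6 -0.21 F [-0.2 -0.6 -0.3] M [ 0.004 -0.04  -0.099] op 0.0856
dtool cm [-52.17 -32.08   0.58] w deg [-5.0000e-02  1.0000e-01  1.5231e+02]
```

send_rows(increments=[[1,-4.7,-2.9,0,0,0,0],[1,-4.7,-2.9,0,0,0,0],[1,-4.7,-2.9,0,0,0,0],[1,-4.7,-2.9,0,0,0,0],[1,-4.7,-2.9,0,0,0,0],[1,-4.7,-2.9,0,0,0,0],[1,-4.7,-2.9,0,0,0,0],[1,-4.7,-2.9,0,0,0,0]], squeeze=30)

```text
t: 0.95
tool_pos: [0.4289, 0.2544, 0.2532]
eef_rot: [-0.42, -3.111, 0.002]
force: [0.7, 0.4, 0.7]
opening: 0.0856
```

```bash
python3 plan.py .5715 .0993 .24 -168.4
```

```text
t 0.95 pos [0.4289 0.2544 0.2532] xhead 164.62 q6 -1.01 F [0.7 0.4 0.7] M [ 0.007 -0.018 -0.021] op 0.0856
dtool cm [-17.86 -11.18   1.3 ] w deg [ -0.07  -0.16 -26.98]
```

send_rows(increments=[[1,-3.8,-2.4,0.3,0,0,0],[1,-3.8,-2.4,0.3,0,0,0],[1,-3.8,-2.4,0.3,0,0,0],[1,-3.8,-2.4,0.2,0,0,0],[1,0,0,0,0,0,-8],[1,0,0,0,0,0,-8],[1,0,0,0,0,0,-8],[1,0,0,0,0,0,-3]])

```text
t: 1.75
tool_pos: [0.5568, 0.1074, 0.2386]
eef_rot: [0.329, -3.118, 0.002]
force: [-0.5, 0.1, 0.4]
opening: 0.0853
```

```bash
python3 plan.py .5715 .0993 .24 -168.4
```

```text
t 1.75 pos [0.5568 0.1074 0.2386] xhead -167.96 q6 -1.802 F [-0.5  0.1  0.4] M [-0.017 -0.012  0.002] op 0.0853
dtool cm [-1.26 -1.1  -0.15] w deg [-0.03 -0.35  0.44]
```

send_rows(increments=[[1,-1.3,-1.1,0,0,0,0],[1,0,0,0,0,0,0],[1,0,0,0,0,0,0]])

```text
t: 2.05
tool_pos: [0.5712, 0.0993, 0.2373]
eef_rot: [0.33, -3.115, 0.001]
force: [-0.3, -0.1, 0.1]
opening: 0.0854
```

```bash
python3 plan.py .5715 .0993 .24 -168.4
python3 - <<'E'
from h import *
from workcell import *
s=state(); im=capture("wrist"); np.save("w1.npy",toolT(s)); cv2.imwrite("pics/w1.png",im[:,:,::-1])
ci=camera_info("wrist");print(proj(ci,np.array([.5715,.0993,.137]),toolT(s)))
crop(im,200,100,400,250,4,"pics/w1c.png")
E
```

```text
t 2.05 pos [0.5712 0.0993 0.2373] xhead -167.9 q6 -1.817 F [-0.3 -0.1  0.1] M [-0.017 -0.017  0.022] op 0.0854
dtool cm [-0.03 -0.01 -0.27] w deg [ 0.03 -0.51  0.5 ]
[285.98661814 222.06331421]
```

View pics/w1.png

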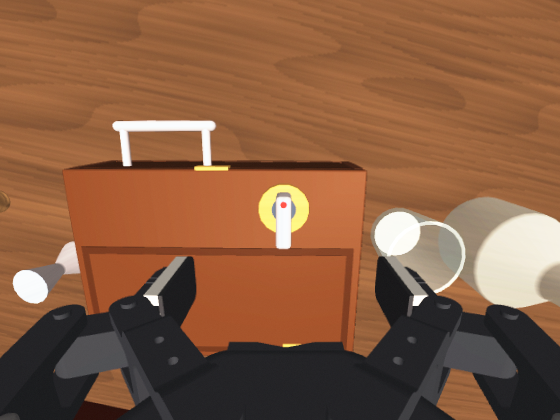

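```bash
python3 -c "
from h import *
im=cv2.imread('pics/w1.png')[:,:,::-1]; crop(im,235,170,335,260,8,'pics/w1c.png')"
```

```text
(no output)
```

View pics/w1c.png

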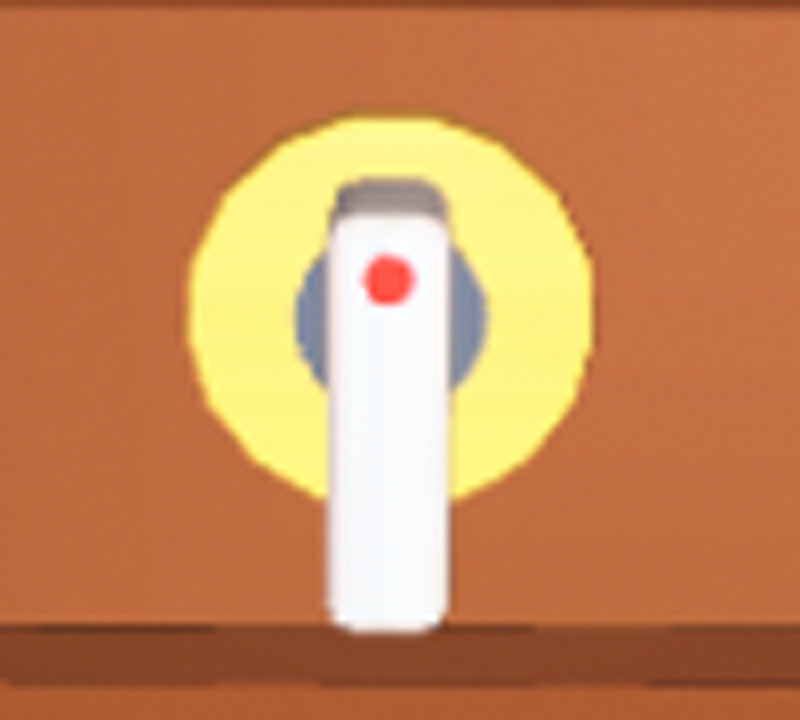

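```bash
python3 - <<'E'
from h import *
from workcell import *
T=np.load("w1.npy");ci=camera_info("wrist")
f=lambda u,v:(235+u/8,170+v/8)
a=atz(ci,f(388,213),.137,T);b=atz(ci,f(387,632),.137,T)
print(a,b,(a+b)/2,np.linalg.norm(a-b),np.degrees(np.arctan2(*(b-a)[1::-1])))
print(atz(ci,f(390,309),.093,T))
E
python3 plan.py .5715 .0993 .123 -168.4
```

```text
[0.55279975 0.09340709 0.137     ] [0.59310017 0.10189076 0.137     ] [0.57294996 0.09764893 0.137     ] 0.0411836959904446 11.88780866931632
[0.57268373 0.09757318 0.093     ]
t 2.1 pos [0.5711 0.0993 0.2373] xhead -167.9 q6 -1.817 F [-0.8 -0.1  0.9] M [-0.052 -0.021  0.015] op 0.0852
dtool cm [-1.400e-01 -1.000e-02  1.143e+01] w deg [ 0.02 -0.5   0.5 ]
```

send_rows(increments=[[1,-0.1,-0.1,2.9,0,-0.3,0.2],[1,0,0,2.8,0,-0.2,0],[1,0,0,0,0,0,0]])

```text
t: 2.4
tool_pos: [0.5717, 0.0995, 0.1801]
eef_rot: [-0.326, 3.122, 0.001]
force: [-0.1, 0.1, 0.2]
opening: 0.0854
```

```bash
python3 plan.py .5723 .0983 .131 -168.2
python3 - <<'E'
from h import *
from workcell import *
s=state(); im=capture("wrist"); np.save("w2.npy",toolT(s)); cv2.imwrite("pics/w2.png",im[:,:,::-1])
crop(im,200,190,380,325,4.4,"pics/w2c.png")
E
```

```text
t 2.4 pos [0.5717 0.0995 0.1801] xhead -168.07 q6 -1.815 F [-0.1  0.1  0.2] M [0.012 0.037 0.05 ] op 0.0854
dtool cm [-0.03 -0.13  4.91] w deg [0.   0.14 0.13]
```

View pics/w2c.png

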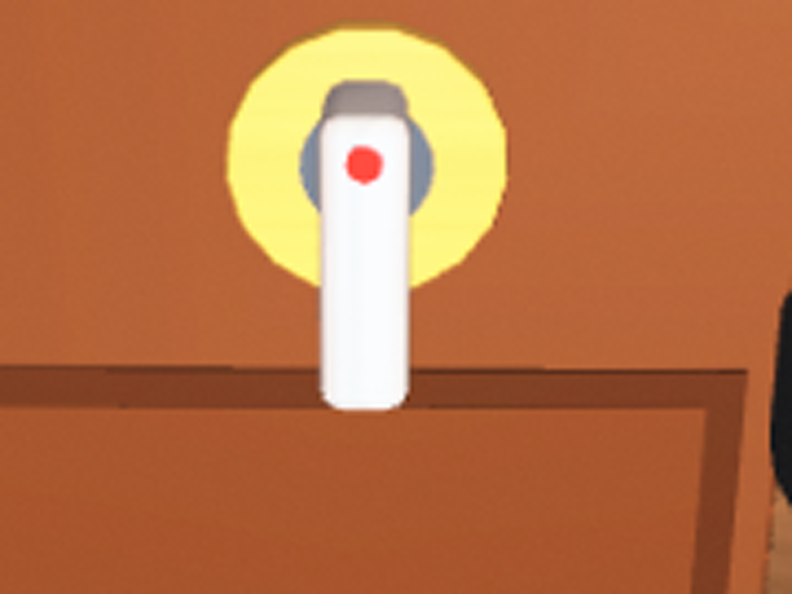

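Run:
```python
from h import *
from workcell import *
T=np.load("w2.npy");ci=camera_info("wrist")
f=lambda u,v:(200+u/4.4,190+v/4.4)
a=atz(ci,f(364.5,115),.137,T);b=atz(ci,f(364.5,410),.137,T)
print(a,b,(a+b)/2,np.linalg.norm(a-b),np.degrees(np.arctan2(*(b-a)[1::-1])))
print(atz(ci,f(367,157),.093,T))
```

```text
[0.55253727 0.09341674 0.137     ] [0.59279673 0.10183361 0.137     ] [0.572667   0.09762517 0.137     ] 0.04112988484421453 11.808504392770464
[0.57208506 0.09750543 0.093     ]
```

send_rows(increments=[[0.3,0,-0.2,2.5,0,0,0.1],[0,0,0,2.4,0,0.1,0],[-0.2,0,0,0,0,0,0],[-0.2,0,0,0,0,0,0]])

```text
t: 2.85
tool_pos: [0.5775, 0.0983, 0.1404]
eef_rot: [-0.324, 3.11, -0.003]
force: [0.3, -1.3, 0.3]
opening: 0.0341
```

```bash
python3 plan.py .5724 .0979 .131 -168.2
python3 - <<'E'
from h import *
from workcell import *
s=state(); im=capture("wrist"); np.save("w3.npy",toolT(s)); cv2.imwrite("pics/w3.png",im[:,:,::-1])
im=capture("scene");crop(im,200,120,360,240,5,"pics/s3c.png")
E
```

```text
t 2.85 pos [0.5775 0.0983 0.1404] xhead -168.11 q6 -1.816 F [ 0.3 -1.3  0.3] M [ 0.036 -0.053 -0.018] op 0.0341
dtool cm [0.52 0.07 0.94] w deg [-0.18  0.82  0.09]
```

View pics/w3.png

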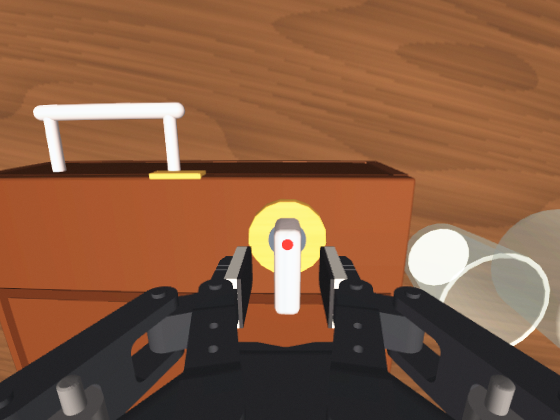

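View pics/s3c.png

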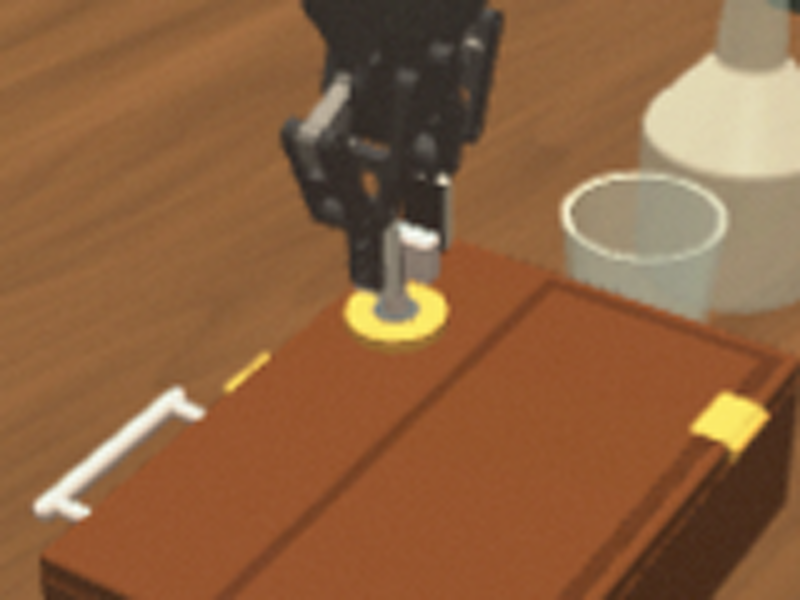

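send_rows(increments=[[-0.2,0.5,0,0.9,-0.1,0.8,0],[-0.2,0,0,0,0,0,0],[-0.2,0,0,0,0,0,0]])

```text
t: 3.25
tool_pos: [0.5742, 0.0971, 0.1341]
eef_rot: [-0.325, 3.12, -0.003]
force: [-0.2, -0.6, 0.3]
opening: 0.0342
```

```bash
python3 plan.py .5724 .0979 .131 -168.2
```

```text
t 3.25 pos [0.5742 0.0971 0.1341] xhead -168.1 q6 -1.817 F [-0.2 -0.6  0.3] M [-0.021 -0.043 -0.027] op 0.0342
dtool cm [0.16 0.11 0.3 ] w deg [-0.15  0.26  0.1 ]
```

send_rows(increments=[[-0.2,0.2,0.05,0.4,0,0.3,0],[-0.2,0.05,0.05,0,0,0,0],[-0.2,0,0,0,0,0,0]])

```text
t: 3.55
tool_pos: [0.5714, 0.0976, 0.1301]
eef_rot: [0.325, -3.124, 0.004]
force: [-0.8, -0.3, 0.3]
opening: 0.0341
```

```bash
python3 plan.py .5724 .0979 .131 -168.2;  python3 - <<'E'
from h import *
from workcell import *
s=state(); im=capture("wrist"); crop(im,185,180,385,330,4,"pics/w4.png")
E
```

```text
t 3.55 pos [0.5714 0.0976 0.1301] xhead -168.11 q6 -1.815 F [-0.8 -0.3  0.3] M [-0.028  0.003 -0.002] op 0.0341
dtool cm [-0.1   0.01 -0.09] w deg [-0.16 -0.04  0.09]
```

View pics/w4.png

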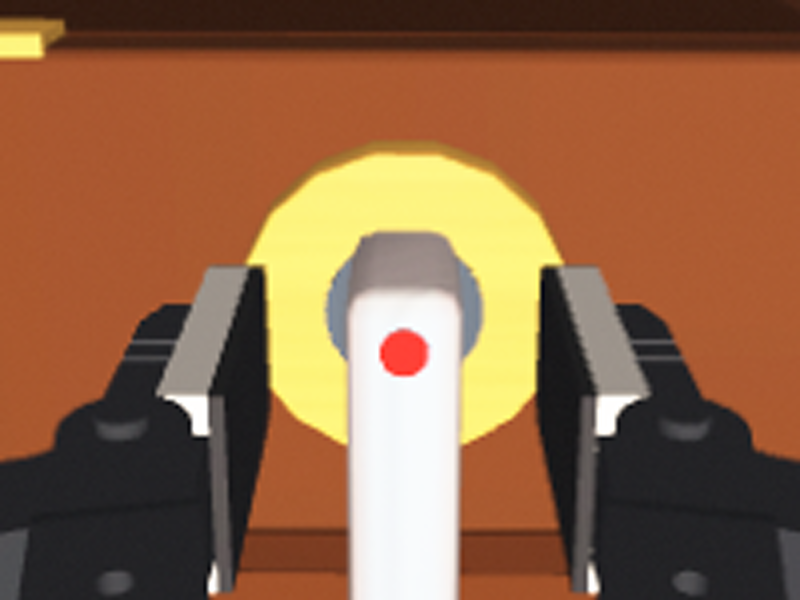

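Jaw gap centre (403) and bar centre (404) coincide; closing.

send_rows(increments=[[-0.5,-0.1,0,0,0,0,0],[-1,0,0,0,0,0,0],[-1,0,0,0,0,0,0],[-1,0,0,0,0,0,0],[-1,0,0,0,0,0,0]], squeeze=30)

```text
t: 4.1
tool_pos: [0.5727, 0.098, 0.1304]
eef_rot: [0.325, -3.125, 0.004]
force: [0.3, -0.9, -0.2]
opening: 0.0114
```

```bash
python3 plan.py .5724 .0979 .131 -168.2
```

```text
t 4.1 pos [0.5727 0.098  0.1304] xhead -168.12 q6 -1.814 F [ 0.3 -0.9 -0.2] M [ 0.002  0.03  -0.023] op 0.0114
dtool cm [ 0.03 -0.   -0.06] w deg [-0.14 -0.02  0.08]
```

Gripped with almost no side force. Lift in small steps.

send_rows(increments=[[-1,0,0,-0.4,0,0,0],[-1,0,0,-0.4,0,0,0]])

```text
t: 4.3
tool_pos: [0.5725, 0.0979, 0.1366]
eef_rot: [0.324, -3.125, 0.004]
force: [5.9, 1.0, -10.0]
opening: 0.0114
```

```bash
python3 plan.py .5727 .0979 .1454 -168.2
```

```text
t 4.3 pos [0.5725 0.0979 0.1366] xhead -168.14 q6 -1.814 F [  5.9   1.  -10. ] M [-0.002 -0.981 -0.07 ] op 0.0114
dtool cm [-0.02 -0.01 -0.88] w deg [-0.13 -0.03  0.06]
```

send_rows(increments=[[-1,0,0,-0.4,0,0,0],[-1,0,0,-0.4,0,0,0],[-1,0,0,-0.2,0,0,0]])

```text
t: 4.6
tool_pos: [0.5724, 0.0979, 0.1437]
eef_rot: [-0.324, 3.125, -0.003]
force: [6.5, -0.6, -13.2]
opening: 0.0113
```

```bash
python3 plan.py .5727 .0979 .1454 -168.2
```

```text
t 4.6 pos [0.5724 0.0979 0.1437] xhead -168.17 q6 -1.814 F [  6.5  -0.6 -13.2] M [ 0.058 -1.184 -0.038] op 0.0113
dtool cm [-0.03 -0.01 -0.17] w deg [-0.1   0.01  0.03]
```

send_rows(increments=[[-1,0,0,-0.25,0,0,0],[-1,0,0,0,0,0,0]])

```text
t: 4.8
tool_pos: [0.5723, 0.0979, 0.1437]
eef_rot: [-0.323, 3.124, -0.002]
force: [6.7, 0.4, -13.8]
opening: 0.012
```

```bash
python3 plan.py .5727 .0979 .1454 -168.2
```

```text
t 4.8 pos [0.5723 0.0979 0.1437] xhead -168.19 q6 -1.814 F [  6.7   0.4 -13.8] M [ 0.078 -1.23  -0.028] op 0.012
dtool cm [-0.04 -0.   -0.17] w deg [-0.09  0.04  0.01]
```

send_rows(increments=[[-1,0,0,-0.25,0,0,0],[-1,0,0,-0.25,0,0,0]])

```text
t: 5.0
tool_pos: [0.5723, 0.0979, 0.1456]
eef_rot: [-0.322, 3.124, -0.002]
force: [7.5, -0.6, -14.0]
opening: 0.0112
```

```bash
python3 plan.py .5727 .0979 .1454 -168.2
```

```text
t 5.0 pos [0.5723 0.0979 0.1456] xhead -168.21 q6 -1.814 F [  7.5  -0.6 -14. ] M [ 0.025 -1.31   0.031] op 0.0112
dtool cm [-0.04 -0.01  0.02] w deg [-0.06  0.07 -0.01]
```

send_rows(increments=[[-1,0,0,-0.13,0,0,4],[-1,0,0,-0.13,0,0,4]])

```text
t: 5.2
tool_pos: [0.5722, 0.098, 0.1453]
eef_rot: [-0.097, 3.138, -0.0]
force: [8.1, 0.8, -15.1]
opening: 0.0118
```

```bash
python3 plan.py .5727 .0979 .1454 -168.2
```

```text
t 5.2 pos [0.5722 0.098  0.1453] xhead -176.47 q6 -1.671 F [  8.1   0.8 -15.1] M [ 0.109 -1.348  0.029] op 0.0118
dtool cm [-0.05 -0.01 -0.01] w deg [-0.02  0.11 -8.27]
```

send_rows(increments=[[-1,0,0,-0.13,0,0,4],[-1,0,0,-0.13,0,0,4],[-1,0,0,-0.13,0,0,4],[-1,0,0,-0.13,0,0,4]])

```text
t: 5.6
tool_pos: [0.5722, 0.0983, 0.1445]
eef_rot: [0.36, 3.118, 0.003]
force: [7.0, 0.5, -13.2]
opening: 0.0116
```

```bash
python3 plan.py .5727 .0979 .1454 -168.2
```

```text
t 5.6 pos [0.5722 0.0983 0.1445] xhead 166.83 q6 -1.38 F [  7.    0.5 -13.2] M [ 0.066 -1.287 -0.003] op 0.0116
dtool cm [-0.06 -0.03 -0.09] w deg [  0.08   0.18 -24.97]
```

send_rows(increments=[[-1,0,0,-0.2,0,0,4],[-1,0,0,-0.2,0,0,4],[-1,0,0,-0.15,0,0,3],[-1,0,0,-0.15,0,0,3]])

```text
t: 6.0
tool_pos: [0.5722, 0.0985, 0.1456]
eef_rot: [0.754, 3.046, 0.006]
force: [7.4, -0.1, -13.6]
opening: 0.0114
```

```bash
python3 plan.py .5727 .0979 .1454 -168.2
python3 - <<'E'
from h import *
from workcell import *
s=state(); im=capture("wrist"); crop(im,185,180,385,330,4,"pics/w5.png")
E
```

```text
t 6.0 pos [0.5722 0.0985 0.1456] xhead 152.19 q6 -1.126 F [  7.4  -0.1 -13.6] M [ 0.054 -1.355  0.038] op 0.0114
dtool cm [-0.07 -0.03  0.02] w deg [  0.19   0.23 -39.61]
```

View pics/w5.png

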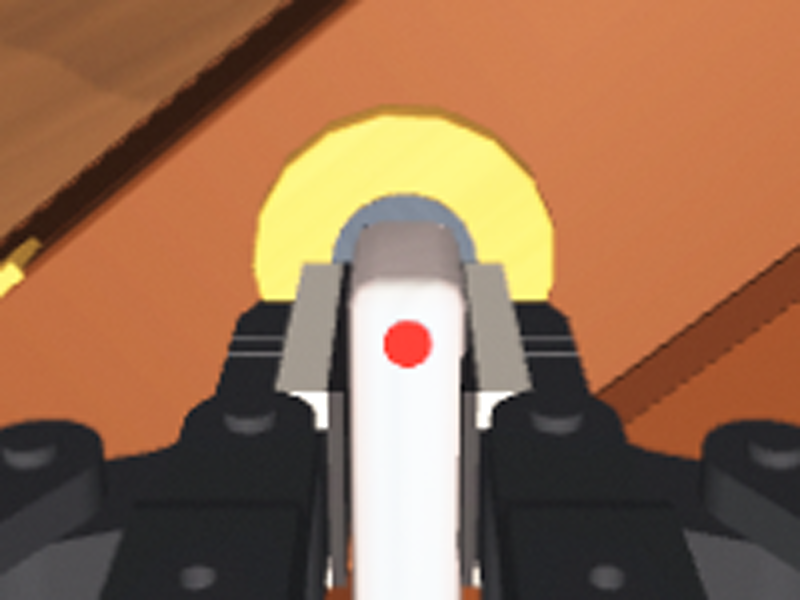

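Bar is square in the jaws (u 350–463), the collar unmoved. From here go slowly and watch the moment.

send_rows(increments=[[-1,0,0,-0.15,0,0,2],[-1,0,0,-0.15,0,0,2],[-1,0,0,-0.15,0,0,2]])

```text
t: 6.35
tool_pos: [0.5722, 0.0986, 0.1455]
eef_rot: [0.922, 2.999, 0.008]
force: [8.2, 0.5, -14.2]
opening: 0.0116
```

```bash
python3 plan.py .5727 .0979 .1454 -168.2
```

```text
t 6.35 pos [0.5722 0.0986 0.1455] xhead 145.82 q6 -1.015 F [  8.2   0.5 -14.2] M [ 0.049 -1.274  0.033] op 0.0116
dtool cm [-0.08 -0.03  0.01] w deg [  0.26   0.26 -45.98]
```

send_rows(increments=[[-1,0,0,-0.15,0,0,2],[-1,0,0,-0.15,0,0,2]])

```text
t: 6.55
tool_pos: [0.5722, 0.0987, 0.1455]
eef_rot: [1.03, 2.963, 0.009]
force: [8.2, 0.9, -14.3]
opening: 0.0115
```

```bash
python3 plan.py .5727 .0979 .1454 -168.2
```

```text
t 6.55 pos [0.5722 0.0987 0.1455] xhead 141.65 q6 -0.943 F [  8.2   0.9 -14.3] M [ 0.057 -1.325  0.076] op 0.0115
dtool cm [-0.08 -0.03  0.01] w deg [  0.31   0.29 -50.15]
```

send_rows(increments=[[-1,0,0,-0.15,0,0,1.5],[-1,0,0,-0.15,0,0,1.5]])

```text
t: 6.75
tool_pos: [0.5722, 0.0987, 0.1455]
eef_rot: [1.111, 2.934, 0.01]
force: [7.7, 1.5, -13.8]
opening: 0.0118
```

```bash
python3 plan.py .5727 .0979 .1454 -168.2
```

```text
t 6.75 pos [0.5722 0.0987 0.1455] xhead 138.51 q6 -0.888 F [  7.7   1.5 -13.8] M [ 0.039 -1.312  0.022] op 0.0118
dtool cm [-0.09 -0.03  0.01] w deg [  0.35   0.3  -53.29]
```

send_rows(increments=[[-1,0,0,-0.15,0,0,1.5],[-1,0,0,-0.15,0,0,1.5]])

```text
t: 6.95
tool_pos: [0.5723, 0.0987, 0.1455]
eef_rot: [1.191, 2.902, 0.011]
force: [8.6, 1.1, -13.3]
opening: 0.0115
```

```bash
python3 plan.py .5727 .0979 .1454 -168.2
```

```text
t 6.95 pos [0.5723 0.0987 0.1455] xhead 135.37 q6 -0.834 F [  8.6   1.1 -13.3] M [ 0.019 -1.253  0.046] op 0.0115
dtool cm [-0.09 -0.03  0.01] w deg [  0.4    0.32 -56.43]
```

send_rows(increments=[[-1,0,0,-0.15,0,0,1.5],[-1,0,0,-0.15,0,0,1.5]])

```text
t: 7.15
tool_pos: [0.5723, 0.0988, 0.1455]
eef_rot: [1.27, 2.868, 0.013]
force: [8.0, 1.0, -14.0]
opening: 0.0117
```

```bash
python3 plan.py .5727 .0979 .1454 -168.2
```

```text
t 7.15 pos [0.5723 0.0988 0.1455] xhead 132.25 q6 -0.78 F [  8.   1. -14.] M [ 0.011 -1.3   -0.024] op 0.0117
dtool cm [-0.09 -0.03  0.01] w deg [  0.45   0.34 -59.55]
```

send_rows(increments=[[-1,0,0,-0.15,0,0,1.5],[-1,0,0,-0.15,0,0,1.5]])

```text
t: 7.35
tool_pos: [0.5723, 0.0988, 0.1455]
eef_rot: [1.348, 2.832, 0.014]
force: [8.5, 0.7, -14.0]
opening: 0.0113
```

```bash
python3 plan.py .5727 .0979 .1454 -168.2
```

```text
t 7.35 pos [0.5723 0.0988 0.1455] xhead 129.11 q6 -0.725 F [  8.5   0.7 -14. ] M [ 0.01  -1.284  0.132] op 0.0113
dtool cm [-0.1  -0.03  0.01] w deg [  0.5    0.35 -62.69]
```

send_rows(increments=[[-1,0,0,-0.15,0,0,1.2],[-1,0,0,-0.15,0,0,1.2]])

```text
t: 7.55
tool_pos: [0.5723, 0.0988, 0.1455]
eef_rot: [1.409, 2.802, 0.015]
force: [8.0, 0.7, -13.5]
opening: 0.0116
```

```bash
python3 plan.py .5727 .0979 .1454 -168.2
```

```text
t 7.55 pos [0.5723 0.0988 0.1455] xhead 126.61 q6 -0.682 F [  8.    0.7 -13.5] M [ 0.002 -1.268  0.087] op 0.0116
dtool cm [-0.1  -0.03  0.01] w deg [  0.54   0.37 -65.19]
```

send_rows(increments=[[-1,0,0,-0.15,0,0,1.2],[-1,0,0,-0.15,0,0,1.2]])

```text
t: 7.75
tool_pos: [0.5723, 0.0989, 0.1455]
eef_rot: [1.47, 2.771, 0.016]
force: [8.6, 1.1, -14.3]
opening: 0.0115
```

```bash
python3 plan.py .5727 .0979 .1454 -168.2
```

```text
t 7.75 pos [0.5723 0.0989 0.1455] xhead 124.11 q6 -0.639 F [  8.6   1.1 -14.3] M [ 0.071 -1.281  0.105] op 0.0115
dtool cm [-0.1  -0.02  0.01] w deg [  0.59   0.38 -67.69]
```

send_rows(increments=[[-1,0,0,-0.15,0,0,1.2]])

```text
t: 7.85
tool_pos: [0.5724, 0.0989, 0.1455]
eef_rot: [1.5, 2.754, 0.017]
force: [9.1, 1.5, -14.3]
opening: 0.012
```

```bash
python3 plan.py .5727 .0979 .1454 -168.2
```

```text
t 7.85 pos [0.5724 0.0989 0.1455] xhead 122.87 q6 -0.617 F [  9.1   1.5 -14.3] M [-0.019 -1.285  0.171] op 0.012
dtool cm [-0.1  -0.03  0.01] w deg [  0.61   0.4  -68.93]
```

Moment is creeping up (0.17). I'll check the bar's alignment in the jaws.

send_rows(increments=[[-1,0,0,-0.15,0,0,1]])

```text
t: 7.95
tool_pos: [0.5724, 0.0989, 0.1455]
eef_rot: [1.524, 2.741, 0.017]
force: [9.4, 0.7, -14.3]
opening: 0.0118
```

```bash
python3 plan.py .5727 .0979 .1454 -168.2
python3 - <<'E'
from h import *
from workcell import *
im=capture("wrist"); crop(im,185,180,385,330,4,"pics/w6.png")
E
```

```text
t 7.95 pos [0.5724 0.0989 0.1455] xhead 121.86 q6 -0.599 F [  9.4   0.7 -14.3] M [ 0.038 -1.246  0.335] op 0.0118
dtool cm [-0.1  -0.02  0.01] w deg [  0.63   0.41 -69.94]
```

View pics/w6.png

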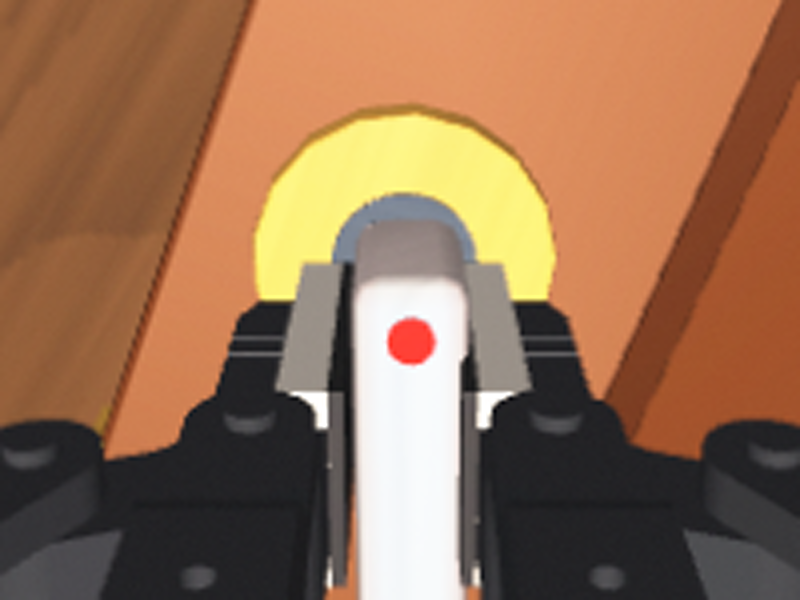

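Stop felt: the moment jumped to 0.34 N·m at ~69° and the bar is lagging slightly. Ease the torque off and lower.

send_rows(increments=[[-1,0,0,-0.1,0,0,-0.7],[-1,0,0,0,0,0,-0.5],[-1,0,0,0.05,0,0,0]])

```text
t: 8.3
tool_pos: [0.5724, 0.0989, 0.1427]
eef_rot: [1.493, 2.757, 0.017]
force: [6.6, 0.1, -10.8]
opening: 0.0116
```

```bash
python3 plan.py .5727 .0979 .1385 -168.2
```

```text
t 8.3 pos [0.5724 0.0989 0.1427] xhead 123.14 q6 -0.622 F [  6.6   0.1 -10.8] M [-0.083 -0.974  0.113] op 0.0116
dtool cm [-0.1  -0.04  0.42] w deg [  0.63   0.45 -68.66]
```

send_rows(increments=[[-1,0,0,0.05,0,0,0],[-1,0,0,0.05,0,0,0]])

```text
t: 8.5
tool_pos: [0.5725, 0.0989, 0.1399]
eef_rot: [1.491, 2.757, 0.018]
force: [5.6, 0.7, -10.2]
opening: 0.0113
```

```bash
python3 plan.py .5727 .0979 .1385 -168.2
```

```text
t 8.5 pos [0.5725 0.0989 0.1399] xhead 123.18 q6 -0.623 F [  5.6   0.7 -10.2] M [-0.07  -0.833  0.094] op 0.0113
dtool cm [-0.1  -0.04  0.14] w deg [  0.64   0.47 -68.61]
```

send_rows(increments=[[-1,0,0,0.05,0,0,0],[-1,0,0,0.05,0,0,0],[-1,0,0,0.05,0,0,0]])

```text
t: 8.8
tool_pos: [0.5726, 0.0989, 0.1384]
eef_rot: [1.49, 2.758, 0.017]
force: [0.3, 0.0, -1.9]
opening: 0.0111
```

```bash
python3 plan.py .5727 .0979 .1385 -168.2
```

```text
t 8.8 pos [0.5726 0.0989 0.1384] xhead 123.26 q6 -0.623 F [ 0.3  0.  -1.9] M [-0.067  0.08   0.123] op 0.0111
dtool cm [-0.09 -0.05 -0.01] w deg [  0.62   0.48 -68.54]
```

The knob bottomed at about 8 mm and the force is gone. Release and rise.

send_rows(increments=[[-0.7,0,0,0,0,0,-0.3],[-0.4,0,0,0,0,0,0],[-0.2,0,0,0,0,0,0],[-0.1,0,0,0,0,0,0],[0,0,0,0,0,0,0]])

```text
t: 9.3
tool_pos: [0.5727, 0.099, 0.1404]
eef_rot: [1.482, 2.762, 0.017]
force: [-0.4, 0.2, -0.2]
opening: 0.0431
```

send_rows(increments=[[0,0,0,-1,0,0,0],[0,0,0,-3,0,0,0],[0,0,0,-4,0,0,0],[0,0,0,-3,0,0,0],[0,0,0,0,0,0,0]])

```text
t: 9.8
tool_pos: [0.5705, 0.0981, 0.256]
eef_rot: [1.484, 2.763, 0.016]
force: [0.6, -0.1, 0.4]
opening: 0.043
```

```bash
python3 plan.py .5727 .0979 .1385 -168.2
python3 - <<'E'
from h import *
from workcell import *
s=state();im=capture("wrist"); np.save("w7.npy",toolT(s));cv2.imwrite("pics/w7.png",im[:,:,::-1])
im=capture("scene");crop(im,200,120,360,240,5,"pics/s7c.png")
E
```

```text
t 9.8 pos [0.5705 0.0981 0.256 ] xhead 123.54 q6 -0.628 F [ 0.6 -0.1  0.4] M [-0.007 -0.039  0.023] op 0.043
dtool cm [-0.14  0.04 11.75] w deg [  0.57   0.37 -68.26]
```

View pics/w7.png

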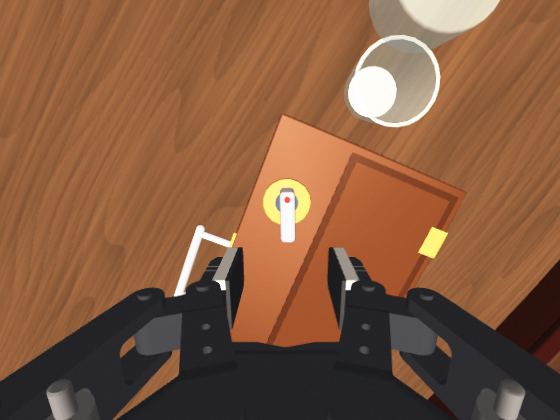

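View pics/s7c.png

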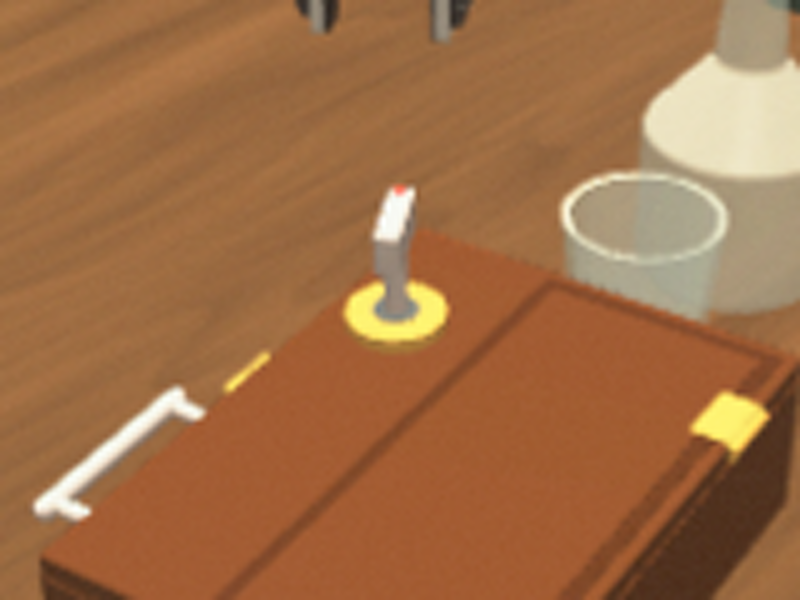

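```bash
python3 - <<'E'
from h import *
from workcell import *
ci=camera_info("scene")
for xy in [(.5726,.0977),(.5715,.0993)]:
  print("collar",(proj(ci,np.array([*xy,.093]))-[200,120])*5)
  for l in (4,8,12): print(l,(proj(ci,np.array([*xy,.137+l/1e3]))-[200,120])*5)
E
python3 plan.py .523 -.0286 .13 -168.2; python3 plan.py .523 -.0286 .13 101.8
```

```text
collar [393.61955839 309.47875964]
4 [392.05535833 218.63894895]
8 [391.92055035 210.80818715]
12 [391.78503279 202.93590543]
collar [394.39918376 307.00957879]
4 [392.86236906 216.24138519]
8 [392.72992545 208.41726732]
12 [392.59678538 200.55173984]
t 9.9 pos [0.5686 0.0982 0.2515] xhead 123.54 q6 -0.628 F [-1.1 -0.6 -0.4] M [ 0.065  0.033 -0.003] op 0.0426
dtool cm [ -8.1  -10.88  12.06] w deg [ 4.300e-01 -2.000e-02 -6.826e+01]
t 9.9 pos [0.5686 0.0982 0.2515] xhead 123.54 q6 -0.628 F [-1.1 -0.6 -0.4] M [ 0.065  0.033 -0.003] op 0.0426
dtool cm [ -8.1  -10.88  12.06] w deg [ 0.27 -0.3  21.74]
```

Scene check: collar centre ~312 and bar-top centre ~214 in the crop match an 8 mm lift, so the knob is parked. On to the handle.

send_rows(increments=[[0,-2.7,-3.6,0,0,0,0],[0,-2.7,-3.6,1,0,0,0],[0,-2.7,-3.6,2,0,0,0],[0,0,0,1,0,0,7.5],[0,0,0,1,0,0,7.5],[0,0,0,0,0,0,7],[0,0,0,0,0,0,0]])

```text
t: 10.6
tool_pos: [0.515, -0.0318, 0.1881]
eef_rot: [-1.99, -2.406, 0.001]
force: [-0.0, 0.4, -0.0]
opening: 0.0431
```

```bash
python3 plan.py .523 -.0286 .13 101.8
python3 - <<'E'
from h import *
from workcell import *
s=state();im=capture("wrist"); np.save("w8.npy",toolT(s));cv2.imwrite("pics/w8.png",im[:,:,::-1])
print(toolT(s)[:3,:3].round(3))
E
```

```text
t 10.6 pos [ 0.515  -0.0318  0.1881] xhead 100.8 q6 -0.491 F [-0.   0.4 -0. ] M [ 0.013 -0.001 -0.011] op 0.0431
dtool cm [0.08 0.92 5.81] w deg [-0.74 -0.82 -0.99]
[[-0.187  0.982 -0.015]
 [ 0.982  0.188  0.012]
 [ 0.014 -0.013 -1.   ]]
```

View pics/w8.png

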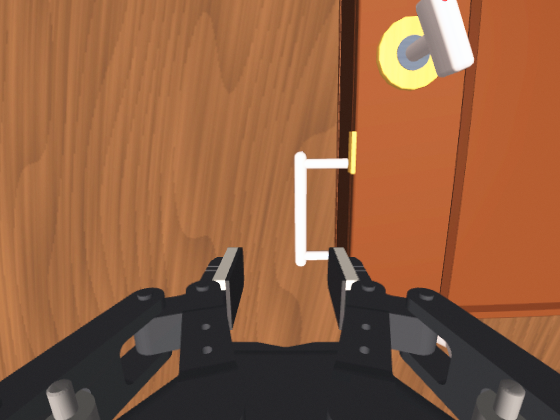

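```bash
python3 - <<'E'
from h import *
from workcell import *
T=np.load("w8.npy");ci=camera_info("wrist")
a=atz(ci,(300,153),.06,T);b=atz(ci,(301,265),.06,T)
print(a,b,(a+b)/2,np.linalg.norm(a-b),np.degrees(np.arctan2(*(a-b)[1::-1])))
print("front edge",atz(ci,(341,230),.085,T),atz(ci,(355,230),.085,T))
E
python3 plan.py .5235 -.0295 .1 101.6
```

```text
[0.51542393 0.01745845 0.06      ] [ 0.53567668 -0.07755116  0.06      ] [ 0.5255503  -0.03004635  0.06      ] 0.09714422535262669 102.03336410700713
front edge [ 0.55669164 -0.03214027  0.085     ] [ 0.56724828 -0.03009425  0.085     ]
t 10.65 pos [ 0.5147 -0.0317  0.1879] xhead 100.97 q6 -0.493 F [-0.7 -0.6  1.2] M [-0.055  0.007 -0.034] op 0.0427
dtool cm [-0.08  1.02  8.77] w deg [-0.78 -0.84 -0.63]
```

send_rows(increments=[[-0.35,0,1.1,3,-0.8,-0.8,-0.6],[-0.35,0,0,3.5,0,0,0],[-0.35,0,0,1,0,0,0],[-0.35,0,0,0,0,0,0]])

```text
t: 11.05
tool_pos: [0.5256, -0.0286, 0.1107]
eef_rot: [1.971, 2.446, 0.002]
force: [-0.9, -0.4, 1.1]
opening: 0.0278
```

```bash
python3 plan.py .5245 -.0295 .07 101.6
python3 - <<'E'
from h import *
from workcell import *
s=state();im=capture("wrist"); np.save("w9.npy",toolT(s));cv2.imwrite("pics/w9.png",im[:,:,::-1])
E
```

```text
t 11.05 pos [ 0.5256 -0.0286  0.1107] xhead 102.27 q6 -0.499 F [-0.9 -0.4  1.1] M [0.041 0.    0.052] op 0.0278
dtool cm [-0.06 -0.14  4.07] w deg [ 0.07 -0.    0.67]
```

View pics/w9.png

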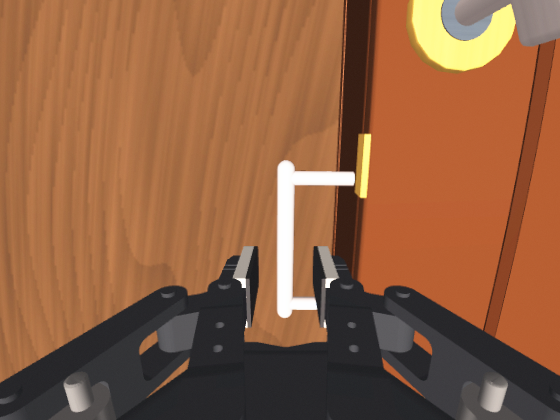

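Bar (u 285) is centred between the jaws (258–314). Descend slowly.

send_rows(increments=[[-0.35,0,0,1.3,0,0,0.5],[-0.35,0,0,1.2,0,0,0],[-0.35,0,0,0.4,0,0,0],[-0.35,0,0,0,0,0,0]])

```text
t: 11.5
tool_pos: [0.5286, -0.0294, 0.0839]
eef_rot: [1.976, 2.432, 0.006]
force: [-0.2, 0.8, -0.9]
opening: 0.0275
```

```bash
python3 plan.py .5245 -.0295 .07 101.6
python3 - <<'E'
from h import *
from workcell import *
im=capture("wrist"); crop(im,185,200,385,350,4,"pics/w10.png")
im=capture("scene");crop(im,160,120,320,240,5,"pics/s10c.png")
E
```

```text
t 11.5 pos [ 0.5286 -0.0294  0.0839] xhead 101.81 q6 -0.491 F [-0.2  0.8 -0.9] M [-0.015  0.007  0.02 ] op 0.0275
dtool cm [ 0.08 -0.41  1.39] w deg [0.44 0.19 0.21]
```

View pics/w10.png

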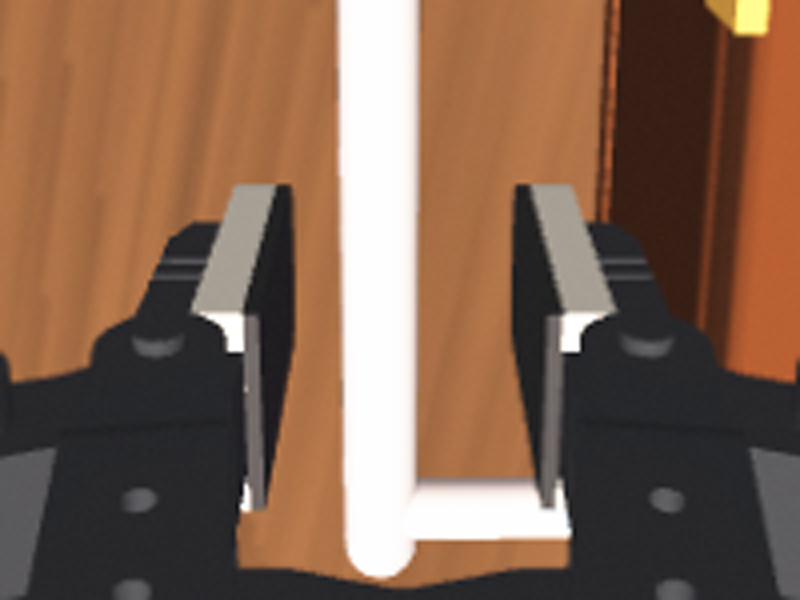

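View pics/s10c.png

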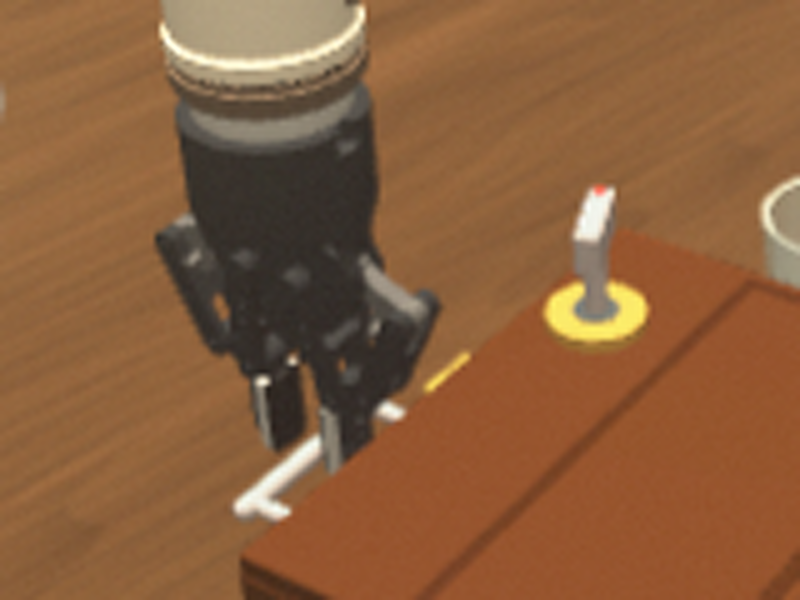

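send_rows(increments=[[-0.35,0,-0.45,0.2,0.4,0.2,0],[-0.35,0,0,0.8,0,0,0],[-0.35,0,0,0.4,0,0,0],[-0.35,0,0,0,0,0,0]])

```text
t: 12.0
tool_pos: [0.5249, -0.0308, 0.0704]
eef_rot: [1.98, 2.436, 0.002]
force: [-0.3, -0.4, 0.9]
opening: 0.0279
```

```bash
python3 plan.py .5245 -.0295 .07 101.6
```

```text
t 12.0 pos [ 0.5249 -0.0308  0.0704] xhead 101.81 q6 -0.495 F [-0.3 -0.4  0.9] M [ 0.002 -0.041 -0.017] op 0.0279
dtool cm [ 0.13 -0.01  0.04] w deg [0.16 0.06 0.21]
```

send_rows(increments=[[-0.6,0,0,0,0,0,0],[-1,0,0,0,0,0,0],[-1,0,0,0,0,0,0],[-1,0,0,0,0,0,0],[-1,0,0,0,0,0,0]], squeeze=25)

```text
t: 12.5
tool_pos: [0.5249, -0.0307, 0.0703]
eef_rot: [1.98, 2.436, 0.002]
force: [-0.1, 0.1, 0.1]
opening: 0.0087
```

```bash
python3 plan.py .5245 -.0295 .07 101.6
```

```text
t 12.5 pos [ 0.5249 -0.0307  0.0703] xhead 101.8 q6 -0.495 F [-0.1  0.1  0.1] M [-0.043  0.005  0.019] op 0.0087
dtool cm [ 0.13 -0.02  0.03] w deg [0.15 0.05 0.2 ]
```

Handle is held. A gentle first pull will show whether it is unlocked.

send_rows(increments=[[-1,0,-0.5,0,0,0,0],[-1,0,-0.8,0,0,0,0],[-1,0,-0.8,0,0,0,0]])

```text
t: 12.8
tool_pos: [0.5043, -0.035, 0.0703]
eef_rot: [1.978, 2.435, 0.005]
force: [1.5, 0.3, -2.4]
opening: 0.009
```

```bash
python3 plan.py .4536 -.0454 .07 101.6
```

```text
t 12.8 pos [ 0.5043 -0.035   0.0703] xhead 101.82 q6 -0.517 F [ 1.5  0.3 -2.4] M [ 0.14  -0.264 -0.007] op 0.009
dtool cm [ 0.02 -5.18  0.  ] w deg [0.3  0.07 0.22]
```

Moving freely (1.5 N). Pull on to about 74 mm.

send_rows(increments=[[-1,0,-1,0,0,0,0],[-1,0,-1,0,0,0,0],[-1,0,-1,0,0,0,0],[-1,0,-1,0,0,0,0],[-1,0,-0.8,0,0,0,0],[-1,0,-0.4,0,0,0,0],[-1,0,0,0,0,0,0],[-1,0,0,0,0,0,0]])

```text
t: 13.6
tool_pos: [0.4471, -0.0468, 0.0703]
eef_rot: [1.98, 2.434, 0.005]
force: [1.2, 0.9, -2.4]
opening: 0.0087
```

```bash
python3 plan.py .4536 -.0454 .07 101.6
```

```text
t 13.6 pos [ 0.4471 -0.0468  0.0703] xhead 101.74 q6 -0.582 F [ 1.2  0.9 -2.4] M [ 0.104 -0.232 -0.027] op 0.0087
dtool cm [0.01 0.66 0.03] w deg [0.31 0.08 0.14]
```

send_rows(increments=[[-0.7,0,0,0,0,0,0],[-0.35,0,0,0,0,0,0],[-0.35,0,0,0,0,0,0],[-0.35,0,0,0,0,0,0]])

```text
t: 14.0
tool_pos: [0.4473, -0.0469, 0.0704]
eef_rot: [1.979, 2.435, 0.003]
force: [1.0, -0.3, -0.3]
opening: 0.0278
```

```bash
python3 plan.py .4471 -.0468 .07 101.6
python3 - <<'E'
from h import *
from workcell import *
im=capture("wrist"); crop(im,185,200,385,350,4,"pics/w11.png")
E
```

```text
t 14.0 pos [ 0.4473 -0.0469  0.0704] xhead 101.8 q6 -0.582 F [ 1.  -0.3 -0.3] M [-0.    -0.016 -0.063] op 0.0278
dtool cm [ 0.02 -0.02  0.04] w deg [0.22 0.08 0.2 ]
```

View pics/w11.png

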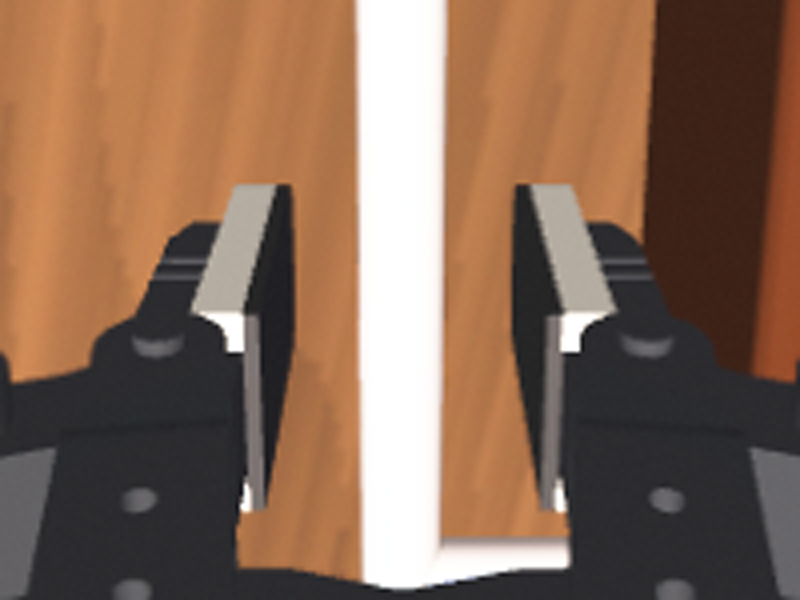

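Bar is free in the middle of the jaws; rise straight up.

send_rows(increments=[[-0.35,0,0,-0.8,0,0,0],[-0.35,0,0,-1.5,0,0,0],[-0.35,0,0,-3,0,0,0],[-0.35,0,0,-4,0,0,0],[-0.35,0,0,-4,0,0,0],[-0.35,0,0,-3,0,0,0],[-0.35,0,0,0,0,0,0],[-0.35,0,0,0,0,0,0]])

```text
t: 14.85
tool_pos: [0.4458, -0.0464, 0.2429]
eef_rot: [1.979, 2.436, 0.003]
force: [-0.2, 0.0, -0.5]
opening: 0.0277
```

```bash
python3 plan.py .4471 -.0468 .2 101.6
python3 - <<'E'
from h import *
from workcell import *
im=capture("scene"); crop(im,150,90,400,340,2.4,"pics/s12.png")
im=capture("top"); crop(im,110,120,430,300,2.5,"pics/t12.png")
E
```

```text
t 14.85 pos [ 0.4458 -0.0464  0.2429] xhead 101.82 q6 -0.582 F [-0.2  0.  -0.5] M [-0.003 -0.029 -0.01 ] op 0.0277
dtool cm [-0.06  0.1   4.29] w deg [0.21 0.09 0.22]
```

View pics/s12.png

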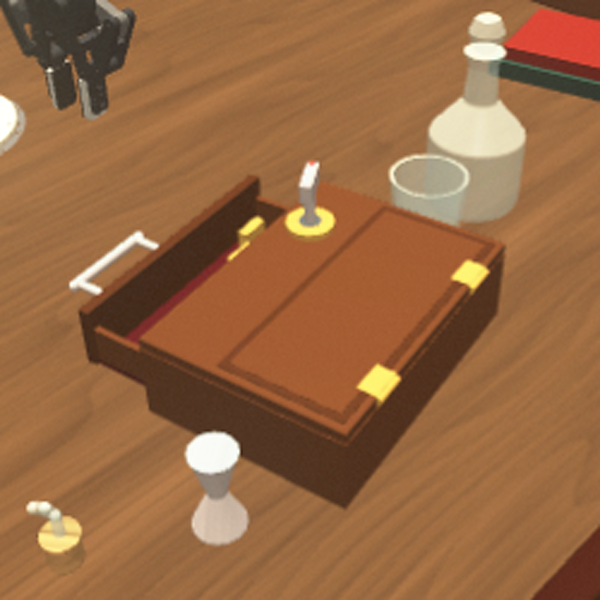

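View pics/t12.png

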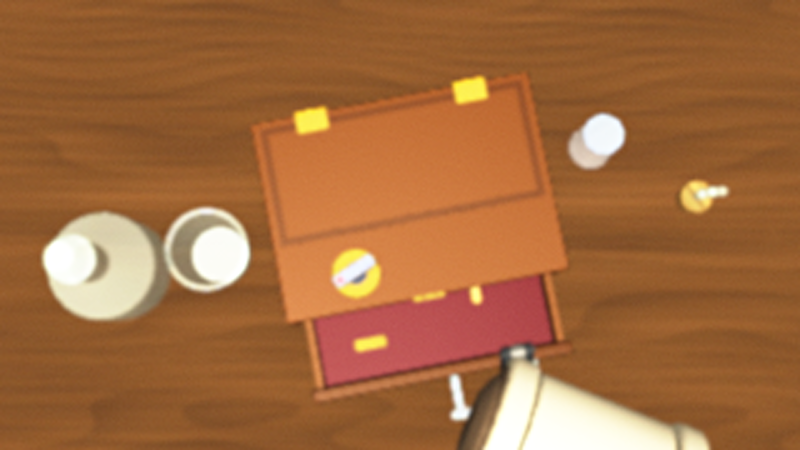

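The drawer is well open, the knob is still up and turned, and the bystanders stand where they were. Handing in.

```bash
python3 -c "
from workcell import *
print(close_job(), state()['t'])"
```

```text
the job is handed in; nothing more can be done
the job is handed in; nothing more can be done
```

The T-knob is parked in its rest notch, the drawer is open about 78 mm, and I handed the job in at about 15 s of the 72 s allowed. The hand-in gives no verdict, so what follows rests on my own checks.

- **Knob:** I lifted it about 15 mm and turned it clockwise about 69°. There the moment rose to 0.34 N·m, which I took as the stop; the collar gives at about 0.6. After easing off the torque I let it down. It seated at about 8 mm by the gripper's height, and the load on the gripper fell to nearly zero.
- **Drawer:** With the knob released, I pulled the drawer out by its handle. It slid freely at 1 to 2 N, and I let go and backed the arm off to 0.24 m height.
- **Last pictures:** The knob is still up and turned, the drawer is open, and the gripper is clear of everything. The collar and the four bystanders look unmoved, judged by eye.

**What disagreed:** The top and wrist cameras placed the knob about 2 mm apart, within the stated calibration. I centred the jaws on the wrist camera's view. While lifting there was also a sideways force reading of 6 to 9 N, which went away once the knob was seated.

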